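Find the empty pocket of the specimen store and open it

TASK

One of the four pockets in the grey specimen store is empty, and only its lid rocks when you press its ribbed spot; the lids of the full pockets stay firm. With the fingertips, press the lids gently one after another until you find the one that rocks, push its front edge on down into the pocket until it is wide open, and leave it open. Do not grasp, lift or move anything that stands on or around the store.

Things in the scene. Friction and masses are not known exactly. Their poses are not given: they have to be found in the camera images.
- store: low grey steel box fixed on the worktop, 140 mm deep (x, away from the robot), 300 wide (y), 80 high (z); origin at the centre of its underside. Four pockets side by side, 74 mm apart, 70 wide, 92 front to back, 76 deep, 4 mm walls, identical flush aluminium lids; solid ledge 44 mm deep along the back. One pocket, drawn anew each time, is empty; a steel block fills each of the others nearly to the lid.
- lid_1_press (a point): middle of the ribbed press spot on top of the leftmost (store y = +111 mm) lid; moves with the lid. The shut lid is level, its top 80 mm above the worktop, 88 mm front to back, 66 wide, 4 thick. Axes: x across the lid away from the robot, y left, z up out of its face. The lid rocks on a cross pin (along y) 38 mm behind this spot, which is 24 mm from the front edge, 64 mm from the back edge.
- lid_1 (a joint): tilt of the leftmost (store y = +111 mm) lid, rad: 0 shut, growing as the front edge tips down into the pocket and the short back end rises; 1.2 is the stop, fully open. Tips no other way. Stiff pin: over an empty pocket 1 to 2 N on the press spot tips it, and it stays where it is left; over a full one it gives about 1 mm (0.03 rad), then is firm.
- lid_2_press (a point): middle of the ribbed press spot on top of the second from the left (store y = +37 mm) lid; moves with the lid. The shut lid is level, its top 80 mm above the worktop, 88 mm front to back, 66 wide, 4 thick. Axes: x across the lid away from the robot, y left, z up out of its face. The lid rocks on a cross pin (along y) 38 mm behind this spot, which is 24 mm from the front edge, 64 mm from the back edge.
- lid_2 (a joint): tilt of the second from the left (store y = +37 mm) lid, rad: 0 shut, growing as the front edge tips down into the pocket and the short back end rises; 1.2 is the stop, fully open. Tips no other way. Stiff pin: over an empty pocket 1 to 2 N on the press spot tips it, and it stays where it is left; over a full one it gives about 1 mm (0.03 rad), then is firm.
- lid_3_press (a point): middle of the ribbed press spot on top of the third from the left (store y = -37 mm) lid; moves with the lid. The shut lid is level, its top 80 mm above the worktop, 88 mm front to back, 66 wide, 4 thick. Axes: x across the lid away from the robot, y left, z up out of its face. The lid rocks on a cross pin (along y) 38 mm behind this spot, which is 24 mm from the front edge, 64 mm from the back edge.
- lid_3 (a joint): tilt of the third from the left (store y = -37 mm) lid, rad: 0 shut, growing as the front edge tips down into the pocket and the short back end rises; 1.2 is the stop, fully open. Tips no other way. Stiff pin: over an empty pocket 1 to 2 N on the press spot tips it, and it stays where it is left; over a full one it gives about 1 mm (0.03 rad), then is firm.
- lid_4_press (a point): middle of the ribbed press spot on top of the rightmost (store y = -111 mm) lid; moves with the lid. The shut lid is level, its top 80 mm above the worktop, 88 mm front to back, 66 wide, 4 thick. Axes: x across the lid away from the robot, y left, z up out of its face. The lid rocks on a cross pin (along y) 38 mm behind this spot, which is 24 mm from the front edge, 64 mm from the back edge.
- lid_4 (a joint): tilt of the rightmost (store y = -111 mm) lid, rad: 0 shut, growing as the front edge tips down into the pocket and the short back end rises; 1.2 is the stop, fully open. Tips no other way. Stiff pin: over an empty pocket 1 to 2 N on the press spot tips it, and it stays where it is left; over a full one it gives about 1 mm (0.03 rad), then is firm.
- tube_piece: short sawn-off steel tube, 30 mm across, 28 mm tall, standing on the ledge at the back of the store; origin at the centre of its underside. Bystander.
- specimen_black: black resin puck, 30 mm across, 17 mm tall, standing on the ledge at the back of the store; origin at the centre of its underside. Bystander.
- specimen_red: red resin puck, 30 mm across, 18 mm tall, on the worktop left of the store; origin at the centre of its underside. Bystander.
- specimen_green: green resin puck, 30 mm across, 18 mm tall, on the worktop left of the store; origin at the centre of its underside. Bystander.
- vice_key: T-shaped steel key, 110 x 110 x 20 mm, lying on the worktop to the left; origin at the middle of its underside. Bystander.
- calliper: digital calliper, 200 mm long, 76 mm over the jaws, 12 mm thick, lying on the worktop right of the store; origin at the middle of its underside. Bystander.

How it is judged (in metres and radians):
At the end, for the whole second after the job is handed in: One lid (only the empty pocket's can) is tipped open by more than 0.8 rad of its 1.2 rad, all lids at rest, and no bystander has been lifted or shifted by more than 20 mm (value of joint any of lid_1, lid_2, lid_3, lid_4 above 0.8 rad and velocity of joint lid_1 between -0.1 and 0.1 rad/s and velocity of joint lid_2 between -0.1 and 0.1 rad/s and velocity of joint lid_3 between -0.1 and 0.1 rad/s and velocity of joint lid_4 between -0.1 and 0.1 rad/s); the robot touches nothing.
It fails at once if a bystander is lifted, carried or shifted by more than 20 mm (distance of any of tube_piece, specimen_black, specimen_red, specimen_green, vice_key, calliper from where it was at the start of the episode above 0.02 m).
It fails at once if the store or its lids are pressed with more than 60 N (contact force between any of the fingers, the arm and store above 60 N).
It also fails if it takes over 48 s, if anything falls off the work surface, if the arm or the gripper's body presses on something with over 40 N, if the wrist force passes 120 N, or if a joint passes its speed limit or range.

ROBOT

A 6-joint arm with a two-finger parallel gripper is mounted at the origin on a cart in front of the work surface, level with it; the furniture and walls round the work are solid. World frame = base frame: x ahead of the robot, y to its left, z up, the work surface at z = 0. Lengths are in mm, angles in rad, forces in N, time in s.
With the tool pointing down it reaches from about 400 to 925 mm from the base axis. Payload 12.5 kg.
Tool frame: the origin (TCP) lies on the front face of the gripper's body, between the roots of the fingers; the fingertips stand 78 mm ahead of it and the grasp point (between the pads) lies 59 mm ahead of it (env.nose_length is the distance from the TCP to the fingertips, in mm); z points along the fingers, y is the line along which they close (so a half turn about z gives the same grasp; the last joint's range is limited). The gripper opens to 95 mm and grips with 3 to 60 N. Pads are 20 mm wide; open, the fingers measure 119 mm over their backs; the gripper's body (75 mm by 180 mm) begins 59 mm behind the grasp point.
Start: joints at [-1.255, 0.491, 1.559, -0, 1.092, -0.106], TCP at [255.899, -570.222, 292.261] pointing down, gripper open.
Joint ranges: [-3.1, 3.1], [-0.84, 2.19], [0.05, 2.79], [-1.13, 4.28], [0.06, 2.93], [-2.69, 2.69]. Speed limits (rad/s): [2.22, 2.22, 2.79, 3.14, 3.14, 3.14].

INTERFACE

Orientations are given as [roll, pitch, yaw] about the fixed x, y, z axes, in that order (R = Rz(yaw) Ry(pitch) Rx(roll)).
In Python, from cell import env gives the robot as it stands.
- The arm moves only by the tool jog_arm, never from a script. Its argument "motion" is a list of rows, each a list of 7 numbers: the turn, a rotation vector about the tool's x, y, z in degrees, then the shift along the tool's x, y, z in mm, then the finger opening in mm, from 0 to 95.1. In form: [[wx, wy, wz, x, y, z, hand], ...]. A call has 1 to 10 rows; each row shifts and turns the commanded pose from where the row before left it, along the tool's axes as they then stand; what a row does not reach is not made up. A row lasts 1/8 s, in which the tool goes at most 62.5 mm and 10.7 degrees, less where a joint would pass 70% of its speed; a pose out of reach is approached as far as the arm can. A call is refused whole if a number of a shift passes 62.5 or a number of a turn 10.7, either way. A call with a gripper value outside its range is refused whole. The fingers move at their own pace and stop on an object; the grip force is fixed at half the most. Time passes only in rows, so rows that do not move let the fingers close. It gives the time, the measured TCP pose, the force, the opening and the grip force at its end, in the units of the state.
- env.state(): the state, without advancing time (a new reading comes with each control period).
- env.read_camera(name): name is "scene" or "top" or "wrist"; returns a dict with "color" (400x640x3 uint8, red, green, blue), "z_map" (400x640 float32, mm along the optical axis (not along the pixel's ray), 0 where there is no reading), "camera_matrix" (3x3 intrinsics, pixels), "world_to_cam" (4x4, takes a point from world to camera coordinates). Camera axes: x right, y up, looking along -z (the intrinsics and any distortion apply to the point x, -y, -z); pixel columns grow to the right and rows downward; lengths in mm; the calibration is good to about 2 mm. A picture is of the moment at which its call begins.
- env.job_done(): hands the job in; it is judged then, once.
Trained networks look in the newest picture that a camera, given by its name, has taken for a name from the list of things; names that differ only in an ending like _2 or _b are one class to them, and where a whole thing is asked for, a point or a joint stands for the part that bears it (a point fixed in the world has none). Each returns a list of dicts, best first, with "score" (0 to 1); they miss things now and then, are a little off and sometimes report something else, mostly with a low value. They report only what shows in the picture. A call takes as long as a camera call.
- env.recognise(camera, thing): "location" ([column, row] in pixels, amid what is visible of it).
The state is a dict: "t": time; "joints": joint angles; "qvel": joint speeds; "tau": joint torques, N m; "eef_pos": TCP position; "tcp_rot": TCP orientation; "ft_force": force on the tool from outside, world axes, zero at the start; "moment": the same for the moment, N m; "opening": opening from 0.0 (shut) to 1.0 (fully open); "grip_force": force on a finger pad.
Only numpy, scipy, OpenCV 4.12 (cv2) and the standard library are available. Lean on these libraries where they do the work, as an engineer would, in place of code of your own. Each camera call takes 0.05 s, during which the arm holds its last target. There are 200 camera calls.

## Working session

There is one attempt and no reset: what is moved stays moved. The work goes in short steps, Python scripts to look and compute and a tool call to move; the robot and the scene stay as the last step left them, time stands still between calls to the robot, and variables do not carry over. Pictures are saved under pics/ and viewed, at most 10 in all, crops included, and the job is handed in when it is done.

Besides the shell and the picture viewer there is one more tool, called by a JSON object that holds its "name" and its "arguments". jog_arm: Moves the arm, as the interface text tells. Its arguments: {"type":"object","properties":{"motion":{"type":"array"}},"required":["motion"]}

```bash
mkdir -p pics; cat > h.py <<'E'
import numpy as np, cv2
from cell import env
def world(im,px):
    K=im["camera_matrix"];T=im["world_to_cam"];c,r=px
    z=im["z_map"];ri,ci=int(round(r)),int(round(c))
    p=z[max(ri-2,0):ri+3,max(ci-2,0):ci+3];p=p[p>0];d=np.median(p)
    v=np.linalg.inv(K)@[c,r,1]*d
    return (np.linalg.inv(T)@[v[0],-v[1],-v[2],1])[:3]
E
python3 - <<'E'
from h import *
s=env.state();print({k:np.round(v,3) for k,v in s.items()})
for n in ["top","scene"]:
    im=env.read_camera(n);cv2.imwrite(f"pics/{n}.png",im["color"][:,:,::-1])
    for t in ["lid_1_press","store","tube_piece","specimen_black","specimen_red","specimen_green","vice_key","calliper"]:
        for d in env.recognise(n,t)[:5]:
            print(n,t,np.round(d["score"],2),np.round(d["location"]),np.round(world(im,d["location"])))
E
```

```text
{'t': np.float64(0.0), 'joints': array([-1.255,  0.492,  1.559,  0.   ,  1.092, -0.106]), 'qvel': array([ 0.   , -0.001, -0.001,  0.002, -0.001,  0.   ]), 'tau': array([-0.0000e+00, -6.1265e+01, -2.5818e+01,  6.9000e-02,  4.8000e-02,
       -0.0000e+00]), 'eef_pos': array([ 255.849, -570.055,  291.685]), 'tcp_rot': array([-3.141, -0.   ,  0.422]), 'ft_force': array([ 0.23 , -0.19 ,  0.316]), 'moment': array([-0.017, -0.01 , -0.014]), 'grip_force': np.float64(0.0), 'opening': np.float64(0.999)}
top lid_1_press 0.92 [316. 207.] [ 474. -180.   80.]
top lid_1_press 0.61 [390. 188.] [ 531. -400.   80.]
top store 0.85 [349. 194.] [ 513. -278.   80.]
top store 0.4 [339. 201.] [ 492. -248.   80.]
top tube_piece 0.62 [324. 178.] [ 563. -205.   84.]
top specimen_black 0.42 [385. 167.] [ 591. -383.   96.]
top specimen_red 0.44 [338. 198.] [ 501. -246.   79.]
top specimen_red 0.38 [239. 212.] [466.  59.   6.]
top specimen_green 0.47 [246. 240.] [381.  35.  17.]
top vice_key 0.67 [199. 238.] [388. 183.   1.]
scene lid_1_press 0.87 [322. 193.] [ 469. -171.   79.]
scene store 0.65 [328. 192.] [ 460. -185.   81.]
scene tube_piece 0.43 [303. 173.] [ 551. -199.  104.]
scene specimen_black 0.48 [328. 152.] [ 585. -382.   94.]
scene specimen_red 0.51 [269. 264.] [447.  72.  15.]
scene specimen_green 0.6 [301. 266.] [384.  38.  17.]
scene vice_key 0.87 [261. 301.] [390. 165.  11.]
scene vice_key 0.55 [329. 179.] [ 500. -252.   80.]
scene calliper 0.59 [305. 173.] [ 544. -202.  104.]
```

View pics/top.png

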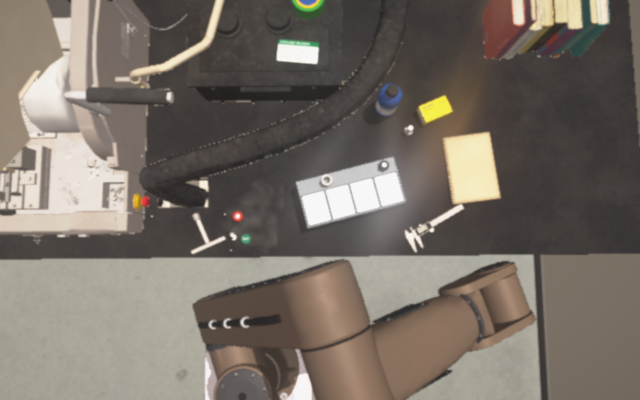

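The top view shows the store around (350,193), turned slightly, with the four white lids in front. The tube is at (326,180) and the black puck at (384,166), both on the ledge. I'll fit the store's pose from the depth at z≈80.

```bash
python3 - <<'E'
from h import *
for n in ["top","scene"]:
    im=env.read_camera(n);K=im["camera_matrix"];T=im["world_to_cam"];d=im["z_map"]
    r,c=np.mgrid[:400,:640]
    v=np.linalg.inv(K)@np.stack([c.ravel(),r.ravel(),np.ones(c.size)])*d.ravel()
    P=(np.linalg.inv(T)@np.vstack([v[0],-v[1],-v[2],np.ones(c.size)]))[:3]
    m=(d.ravel()>0)&(abs(P[2]-80)<8)&(np.hypot(P[0]-505,P[1]+275)<230)
    lab=cv2.connectedComponentsWithStats(m.reshape(400,640).astype(np.uint8))
    k=1+np.argmax(lab[2][1:,4]);m=lab[1].ravel()==k
    R=cv2.minAreaRect(P[:2,m].T.astype(np.float32));print(n,m.sum(),R,np.median(P[2,m]))
    print(np.round(cv2.boxPoints(R)))
im=env.read_camera("top");cv2.imwrite("pics/z.png",cv2.resize(im["color"][130:260,260:420,::-1],None,fx=5,fy=4.6,interpolation=cv2.INTER_CUBIC))
E
```

```text
top 4318 ((520.36572265625, -281.6390075683594), (140.9453125, 300.48468017578125), 14.315987586975098) 80.31266028321545
[[ 415. -153.]
 [ 489. -445.]
 [ 626. -410.]
 [ 551. -119.]]
scene 2275 ((519.0303955078125, -280.981689453125), (141.02719116210938, 302.9908447265625), 14.380134582519531) 79.216499200979
[[ 413. -152.]
 [ 488. -445.]
 [ 625. -410.]
 [ 550. -117.]]
```

View pics/z.png

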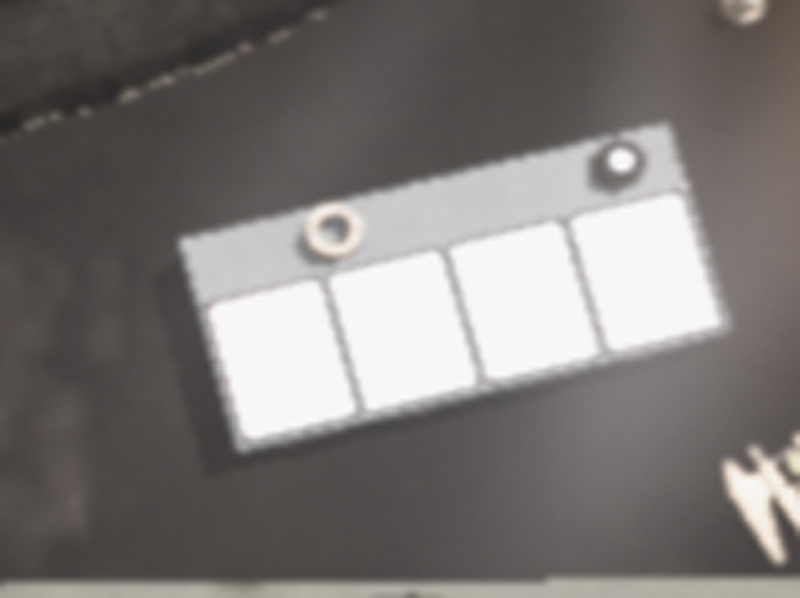

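The fits give a store centre of about (520,-281) and a yaw of 14.35°. The crop shows the four lids in front and the tube and puck on the ledge behind lids 1/2 and 4. I'll close the fingers, align the tool with the store and approach lid 4's press spot from above.

{"name": "jog_arm", "arguments": {"motion": [[0,0,9.8,0,0,0,0],[0,0,0,32,-11.5,0,0],[0,0,0,32,-11.5,0,0],[0,0,0,32,-11.5,0,0],[0,0,0,32,-11.5,0,0],[0,0,0,32,-11.5,0,0],[0,0,0,32,-11.5,0,0],[0,0,0,32,-11.5,0,0],[0,0,0,32,-11.5,30,0],[0,0,0,32,-11.5,30,0]]}}

```text
t: 2.3
eef_pos: [510.1, -397.9, 231.8]
tcp_rot: [3.141, -0.001, 0.251]
ft_force: [-0.5, 0.0, 0.7]
opening: 0.028
grip_force: 0.0
```

```bash
cat >> h.py <<'E'
def st():
    s=env.state();a=np.radians(14.35);d=s["eef_pos"][:2]-[519.8,-281.3]
    print("t",round(s["t"],2),"store xy",np.round([d@[np.cos(a),np.sin(a)],d@[-np.sin(a),np.cos(a)]],1),"tip z",round(s["eef_pos"][2]-env.nose_length,1),"rot",np.round(s["tcp_rot"],3),"F",np.round(s["ft_force"],2),"op",round(s["opening"],2))
E
python3 -c "from h import *;st()"
```

```text
t 2.3 store xy [ -38.3 -110.5] tip z 154.2 rot [ 3.141e+00 -1.000e-03  2.510e-01] F [-0.54  0.    0.65] op 0.03
```

{"name": "jog_arm", "arguments": {"motion": [[0,0,0,-2,0,20,0],[0,0,0,0,0,20,0],[0,0,0,0,0,15,0],[0,0,0,0,0,10,0],[0,0,0,0,0,4,0],[0,0,0,0,0,0,0]]}}

```text
t: 3.05
eef_pos: [507.3, -399.1, 163.4]
tcp_rot: [3.141, -0.0, 0.251]
ft_force: [0.0, 0.1, -0.4]
opening: 0.005
grip_force: 0.0
```

{"name": "jog_arm", "arguments": {"motion": [[0,0,0,0,0,1.5,0],[0,0,0,0,0,1.5,0],[0,0,0,0,0,1.5,0],[0,0,0,0,0,0,0]]}}

```text
t: 3.55
eef_pos: [507.3, -399.0, 158.7]
tcp_rot: [3.142, 0.0, 0.251]
ft_force: [-0.2, 0.5, -0.2]
opening: 0.002
grip_force: 0.0
```

{"name": "jog_arm", "arguments": {"motion": [[0,0,0,0,0,1,0],[0,0,0,0,0,1,0],[0,0,0,0,0,0,0]]}}

```text
t: 3.92
eef_pos: [507.3, -399.1, 157.2]
tcp_rot: [3.141, -0.0, 0.251]
ft_force: [-0.9, 1.4, 5.6]
opening: 0.005
grip_force: 2.4
```

{"name": "jog_arm", "arguments": {"motion": [[0,0,0,0,0,0.5,0],[0,0,0,0,0,0.5,0],[0,0,0,0,0,0,0]]}}

```text
t: 4.3
eef_pos: [507.3, -399.1, 157.1]
tcp_rot: [3.141, -0.0, 0.251]
ft_force: [-3.2, 2.8, 12.2]
opening: 0.001
grip_force: 6.6
```

Lid 4 is firm: 12 N with no travel. Next is lid 3.

{"name": "jog_arm", "arguments": {"motion": [[0,0,0,0,0,-16,0],[0,0,0,0,-37,0,0],[0,0,0,0,-37,0,0],[0,0,0,0,0,10,0],[0,0,0,0,0,4,0],[0,0,0,0,0,0,0]]}}

```text
t: 5.05
eef_pos: [489.1, -328.1, 157.5]
tcp_rot: [3.142, -0.0, 0.25]
ft_force: [-0.0, 1.0, 0.0]
opening: 0.005
grip_force: 0.0
```

{"name": "jog_arm", "arguments": {"motion": [[0,0,0,0,0,1,0],[0,0,0,0,0,1,0],[0,0,0,0,0,0,0]]}}

```text
t: 5.42
eef_pos: [489.1, -328.1, 157.1]
tcp_rot: [3.14, -0.001, 0.25]
ft_force: [-2.8, 1.2, 13.8]
opening: 0.002
grip_force: 7.0
```

{"name": "jog_arm", "arguments": {"motion": [[0,0,0,0,0,0.5,0],[0,0,0,0,0,0.5,0],[0,0,0,0,0,0,0]]}}

```text
t: 5.8
eef_pos: [489.1, -328.1, 157.0]
tcp_rot: [3.139, -0.001, 0.25]
ft_force: [-5.1, 3.3, 23.7]
opening: 0.003
grip_force: 11.9
```

Lid 3 is firm too. On to lid 2.

{"name": "jog_arm", "arguments": {"motion": [[0,0,0,0,0,-16,0],[0,0,0,0,-37,0,0],[0,0,0,0,-37,0,0],[0,0,0,0,0,10,0],[0,0,0,0,0,3,0],[0,0,0,0,0,0,0]]}}

```text
t: 6.55
eef_pos: [470.8, -256.5, 157.5]
tcp_rot: [3.142, 0.0, 0.25]
ft_force: [0.7, -0.5, 1.6]
opening: 0.004
grip_force: 0.0
```

{"name": "jog_arm", "arguments": {"motion": [[0,0,0,0,0,1,0],[0,0,0,0,0,1,0],[0,0,0,0,0,0,0]]}}

```text
t: 6.92
eef_pos: [470.8, -256.5, 157.0]
tcp_rot: [3.14, -0.001, 0.25]
ft_force: [-3.7, 0.1, 16.1]
opening: 0.004
grip_force: 8.1
```

Lid 2 is firm, which leaves lid 1.

{"name": "jog_arm", "arguments": {"motion": [[0,0,0,0,0,-16,0],[0,0,0,0,-37,0,0],[0,0,0,0,-37,0,0],[0,0,0,0,0,10,0],[0,0,0,0,0,4,0],[0,0,0,0,0,0,0]]}}

```text
t: 7.68
eef_pos: [452.5, -184.8, 157.4]
tcp_rot: [-3.142, 0.0, 0.25]
ft_force: [-0.6, -0.2, 0.4]
opening: 0.005
grip_force: 0.0
```

{"name": "jog_arm", "arguments": {"motion": [[0,0,0,0,0,1,0],[0,0,0,0,0,1,0],[0,0,0,0,0,1,0],[0,0,0,0,0,0,0]]}}

```text
t: 8.18
eef_pos: [452.2, -184.0, 154.7]
tcp_rot: [3.142, 0.0, 0.251]
ft_force: [-0.1, 0.2, 0.1]
opening: 0.006
grip_force: 0.1
```

Lid 1 rocks: it went past the firm level with no reaction. I'll push it down.

{"name": "jog_arm", "arguments": {"motion": [[0,0,0,0,0,2,0],[0,0,0,0,0,3,0],[0,0,0,0,0,3,0],[0,0,0,0,0,3,0],[0,0,0,0,0,3,0],[0,0,0,1,0,3,0],[0,0,0,1,0,3,0],[0,0,0,1,0,3,0],[0,0,0,1,0,3,0],[0,0,0,1,0,2,0]]}}

```text
t: 9.43
eef_pos: [457.1, -182.7, 126.5]
tcp_rot: [-3.142, 0.0, 0.251]
ft_force: [-0.4, -0.3, 0.5]
opening: 0.002
grip_force: 0.4
```

{"name": "jog_arm", "arguments": {"motion": [[0,0,0,2,0,1,0],[0,0,0,2,0,1,0],[0,0,0,2,0,1,0],[0,0,0,2,0,0,0],[0,0,0,0,0,0,0]]}}

```text
t: 10.05
eef_pos: [465.0, -180.7, 123.7]
tcp_rot: [3.141, -0.0, 0.251]
ft_force: [-0.6, 0.1, -0.9]
opening: 0.003
grip_force: 0.1
```

{"name": "jog_arm", "arguments": {"motion": [[0,0,0,1,0,0,0],[0,0,0,0,0,0,0],[0,0,0,-6,0,0,0],[0,0,0,-4,0,-10,0],[0,0,0,0,0,-25,0],[0,0,0,0,0,-40,0],[0,0,0,0,0,-40,0],[0,0,0,-40,0,-40,0],[0,0,0,-40,0,0,0],[0,0,0,0,0,0,0]]}}

```text
t: 11.3
eef_pos: [376.7, -202.9, 279.9]
tcp_rot: [3.14, -0.001, 0.249]
ft_force: [0.0, -0.6, 0.5]
opening: 0.003
grip_force: 0.0
```

```bash
python3 - <<'E'
from h import *
st()
a=np.radians(14.35);T=[]
for n in ["top","scene"]:
    im=env.read_camera(n);T.append(cv2.resize(im["color"][130:260,260:420,::-1],None,fx=2.5,fy=2.5,interpolation=cv2.INTER_CUBIC))
    for x in (-50,-40,-30,-20,-10,0,10):
        pass
cv2.imwrite("pics/end.png",np.hstack(T))
E
```

```text
t 11.3 store xy [-119.2  111.4] tip z 202.3 rot [ 3.14e+00 -1.00e-03  2.49e-01] F [ 0.04 -0.59  0.52] op 0.0
```

View pics/end.png

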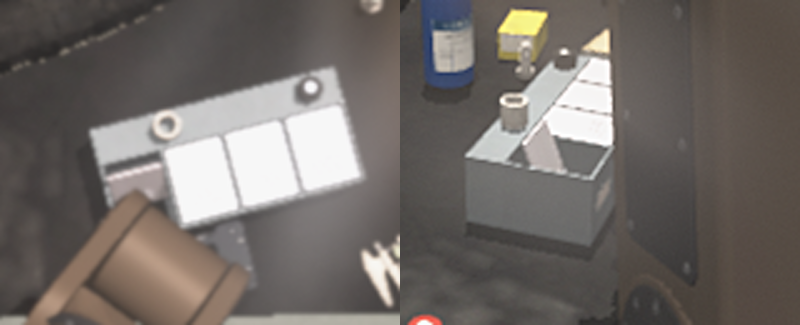

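The left half (top view) shows the leftmost pocket open, at about (135,185). The right half (scene view) shows its lid standing steeply open at about (545,145). The tube and puck haven't moved, and the arm is clear.

```bash
python3 -c "
from cell import env
print(env.job_done())"
```

```text
the job is handed in; nothing more can be done
None
```

Lid 1 (leftmost) was the one that rocked. I pushed it open to about 1.1 rad, estimated from the fingertip position, left it open with the arm clear, and handed the job in at about 11.5 s; no verdict was returned.

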